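Press a tilt-mount corner to the red mark and release

TASK

With a fingertip, press down on the brass pad at the corner of the spring-backed tilt plate until the tip of its black pointer rises level with the middle of the red mark on the white scale, without letting the pointer run on above the red. Hold it there for a full second, then release so that the plate springs back to rest, and finish clear of everything. Do not touch the pointer or move the red mark, and leave the cans, filter wheel, stage plate, screwdriver and loupe where they stand.

Things in the scene. Friction and masses are not known exactly. Their poses are not given: they have to be found in the camera images.
- rig: Fixed test rig: dark cast-iron base (150 x 200 mm, 16 mm thick), knurled clamp screw, two posts 88 mm tall, white scale board (80 mm wide, top 161 mm above the bench). Origin: on the bench under the tilt plate's middle; z up; +y points to the scale (175 mm off), whose face looks to +x. The brass pad is at x -40, y -60 mm. The plate's hinge axis runs along x, 75 mm above the bench.
- tilt (a joint): Tilt of the sprung aluminium plate (110 x 150 x 8 mm), rad: 0 at rest (level), grows as the pad is pressed down, stop at 0.42. The pad lies 60 mm to one side of the hinge, the pointer tip 180 mm to the other: the tip rises 180 mm x sin(tilt), about 3 mm per mm the pad goes down. The pad needs about 2.5 N to start and 9 N at 0.31 rad; let go, it returns to 0 by itself.
- pad_top (a point): Centre of the top of the brass press pad, a stud of 28 mm diameter with a slightly domed top that stands 24 mm above the plate; top 103 mm above the bench at rest. It moves with the plate.
- pointer_tip (a point): Tip of the thin black pointer bar (5 mm wide, at most 10 mm high) fixed to the tilt plate, running along the rig's +y from 70 to 180 mm from the hinge, at rig x = 30 mm; the point is at mid-height, 180 mm from the hinge axis; 75 mm above the bench at rest. It stands 10 mm in front of the red mark's middle and passes before it without touching.
- mark (a point): Centre of the red mark, a bar 60 mm wide and 15 mm high on the white scale board, stiff to slide up and down; at every start 100 to 130 mm above the bench. Its z is up.
- can0: Bystander: upright brass objective can with a screw cap, 42 mm diameter, 58 mm tall, loose. Origin at the centre of its underside.
- can1: Bystander: upright brass objective can with a screw cap, 42 mm diameter, 58 mm tall, loose. Origin at the centre of its underside.
- can2: Bystander: upright brass objective can with a screw cap, 42 mm diameter, 58 mm tall, loose. Origin at the centre of its underside.
- wheel: Bystander: blue filter wheel lying flat, 90 mm diameter, 12 mm thick with a hub 20 mm high, loose. Origin at the centre of its underside.
- stage: Bystander: steel mechanical stage plate lying flat, 110 x 150 mm, 20 mm high at its rail, loose. Origin at the centre of its underside.
- driver: Bystander: screwdriver lying on the bench, 160 mm long along its x, loose.
- loupe: Bystander: black eye loupe standing on the bench, 42 mm diameter, 32 mm tall, loose. Origin at the centre of its underside.

How it is judged:
By the outcome, as a careful person would: the job done as asked, in the order asked, and still so for the second after the job is handed in, with the robot touching nothing.
It also fails if it takes over 38 s, if anything falls off the work surface, if the arm or the gripper's body presses on something with over 40 N, if the wrist force passes 120 N, or if a joint passes its speed limit or range.

ROBOT

A 6-joint arm with a two-finger parallel gripper is mounted at the origin on the work surface. World frame = base frame: x ahead of the robot, y to its left, z up, the work surface at z = 0. Lengths are in m, angles in degrees, forces in N, time in s.
With the tool pointing down it reaches from about 0.3 to 0.775 m from the base axis. Payload 14.6 kg.
Tool frame: the origin (TCP) lies at the very end of the fingers, on their centre line; the grasp point (between the pads) lies 19 mm behind it; z points along the fingers, y is the direction in which the jaws open and shut (so a half turn about z gives the same grasp; the last joint's range is limited). The gripper opens to 85 mm and grips with 20 to 120 N. Pads are 22 mm wide; open, the fingers measure 114 mm over their backs; the gripper's body (76 mm by 85 mm) begins 54 mm behind the grasp point. The pads swing forward as they close: fully open they stand 13 mm farther back than shut.
Start: joints at [61.272, 17.183, 87.147, -0, 75.671, -3.816], TCP at [0.232, 0.499, 0.231] pointing down, gripper open.
Joint ranges: [-173.82, 173.82], [-45.26, 126.66], [13.44, 144.39], [-59.66, 239.66], [0, 175.72], [-146.38, 146.38]. Speed limits (degrees/s): [127.2, 127.2, 147.25, 180, 180, 180].

INTERFACE

Orientations are given as [roll, pitch, yaw] about the fixed x, y, z axes, in that order (R = Rz(yaw) Ry(pitch) Rx(roll)).
In Python, from bench import env gives the robot as it stands.
- The arm moves only by the shell command python3 -m inch 'ROWS' [FORCE]. ROWS is JSON, a list of rows, each a list of 3 entries, a list of its own where there are three numbers: the turn, a rotation vector about the tool's x, y, z in degrees, then the shift along the tool's x, y, z in m, then the gripper's target within -1 to 1 (shut at 1, half-way at 0, fully open at -1). In form: [[[ax, ay, az], [dx, dy, dz], claw], ...]. A call has 1 to 8 rows; each row shifts and turns the commanded pose from where the row before left it, along the tool's axes as they then stand; what a row does not reach is not made up. A row lasts 1/10 s, in which the tool goes at most 50 mm and 8.59 degrees, less where a joint would pass 70% of its speed; a pose out of reach is approached as far as the arm can. A call is refused whole if a number of a shift passes 0.05 or a number of a turn 8.59, either way. A call with a gripper value outside its range is refused whole. The fingers move at their own pace and stop on an object; FORCE is the grip in N (left out, the last holds). Time passes only in rows, so rows that do not move let the fingers close. It gives the time, the measured TCP pose, the force and the opening at its end, in the units of the state.
- env.get_state(): the state, without advancing time (a new reading comes with each control period).
- env.camera(name): name is "scene" or "top"; returns a dict with "color" (420x560x3 uint8, red, green, blue), "fx", "fy", "cx", "cy" (pixels), "dist" ([k1, k2, p1, p2, k3] as OpenCV has them; the pictures are not rectified), "pose" (4x4, takes a point from camera to world coordinates). Camera axes: x right, y down, z forward; pixel columns grow to the right and rows downward; lengths in m; the calibration is good to about 2 mm. A picture is of the moment at which its call begins. There is no depth.
- env.sign_off(): hands the job in, once; it reports no verdict.
Trained networks look in a picture, given as the dict that the camera call returned (one of the last four; its "shot" number tells which), for a name from the list of things; names that differ only in an ending like _2 or _b are one class to them, and where a whole thing is asked for, a point or a joint stands for the part that bears it (a point fixed in the world has none). Each returns a list of dicts, best first, with "score" (0 to 1); they miss things now and then, are a little off and sometimes report something else, mostly with a low value. They report only what shows in the picture. A call takes as long as a camera call.
- env.find_in(thing, picture): "rect" ([left, top, right, bottom] in pixels, round what is visible of it).
The state is a dict: "t": time; "joint_pos": joint angles; "joint_vel": joint speeds; "joint_efforts": joint torques, N m; "eef_pos": TCP position; "eef_rot": TCP orientation; "wrist_force": force on the tool from outside, world axes, zero at the start; "moment": the same for the moment, N m; "gripper_width": opening from 0.0 (shut) to 1.0 (fully open).
Only numpy, scipy, OpenCV 4.12 (cv2) and the standard library are available. Lean on these libraries where they do the work, as an engineer would, in place of code of your own. Each camera call takes 0.05 s, during which the arm holds its last target. There are 200 camera calls.

## Working session

There is one attempt and no reset: what is moved stays moved. The work goes in short steps, Python scripts to look and compute and a shell command to move; the robot and the scene stay as the last step left them, time stands still between calls to the robot, and variables do not carry over. Pictures are saved under pics/ and viewed, about 8 in all and at most 12, crops included, and the job is handed in when it is done.

```bash
mkdir -p pics; ls
cat > h.py <<'E'
import numpy as np,cv2
from bench import env
def cam(n):
    return env.camera(n)
def K(c): return np.array([[c['fx'],0,c['cx']],[0,c['fy'],c['cy']],[0,0,1.]])
def proj(c,P):
    T=np.linalg.inv(np.array(c['pose'])); P=np.atleast_2d(P)
    return cv2.projectPoints(P.astype(float),cv2.Rodrigues(T[:3,:3])[0],T[:3,3],K(c),np.array(c['dist'],float))[0][:,0]
def ray(c,uv):
    n=cv2.undistortPoints(np.array([[uv]],float),K(c),np.array(c['dist'],float))[0,0]
    T=np.array(c['pose']); d=T[:3,:3]@np.array([n[0],n[1],1]); return T[:3,3],d
def onz(c,uv,z):
    o,d=ray(c,uv); return o+d*(z-o[2])/d[2]
def save(c,n): cv2.imwrite('pics/'+n,c['color'][:,:,::-1])
E
python3 - <<'E'
from h import *
for n in ['scene','top']:
    c=cam(n); save(c,n+'1.png'); print(n,np.round(c['pose'],3).tolist(),c['fx'])
    for t in ['rig','tilt','pad_top','pointer_tip','mark','can0','wheel','stage','driver','loupe']:
        print(t,[(np.round(r['rect']).tolist(),round(r['score'],2)) for r in env.find_in(t,c)[:3]])
s=env.get_state();print(s['eef_pos'],s['eef_rot'],s['wrist_force'],s['t'],s['gripper_width'])
E
```

```text
pics
scene [[0.477, 0.607, -0.635, 1.321], [0.879, -0.347, 0.328, -0.382], [-0.021, -0.714, -0.699, 0.962], [0.0, 0.0, 0.0, 1.0]] 515.9931839754523
rig [([182.0, 162.0, 293.0, 295.0], 0.94)]
tilt [([192.0, 198.0, 284.0, 265.0], 0.61)]
pad_top [([188.0, 200.0, 284.0, 266.0], 0.62), ([257.0, 272.0, 277.0, 296.0], 0.26)]
pointer_tip [([192.0, 200.0, 284.0, 266.0], 0.98)]
mark [([274.0, 181.0, 291.0, 195.0], 0.63), ([95.0, 287.0, 134.0, 318.0], 0.23)]
can0 [([288.0, 234.0, 304.0, 262.0], 0.84), ([222.0, 188.0, 237.0, 215.0], 0.8), ([257.0, 270.0, 273.0, 299.0], 0.56)]
wheel [([93.0, 282.0, 132.0, 318.0], 0.57)]
stage [([377.0, 175.0, 454.0, 228.0], 0.78)]
driver [([82.0, 217.0, 128.0, 250.0], 0.92)]
loupe [([150.0, 341.0, 167.0, 369.0], 0.86), ([255.0, 270.0, 276.0, 300.0], 0.75)]
top [[0.027, -0.982, 0.185, 0.32], [-1.0, -0.026, 0.009, 0.017], [-0.004, -0.185, -0.983, 1.222], [0.0, 0.0, 0.0, 1.0]] 405.36869685356703
rig [([250.0, 180.0, 364.0, 260.0], 0.59)]
tilt [([280.0, 184.0, 358.0, 233.0], 0.97)]
pad_top [([280.0, 186.0, 354.0, 236.0], 0.71)]
pointer_tip [([280.0, 185.0, 359.0, 236.0], 0.66), ([251.0, 179.0, 367.0, 260.0], 0.44)]
mark [([289.0, 185.0, 355.0, 233.0], 0.2)]
can0 [([315.0, 159.0, 327.0, 179.0], 0.74), ([273.0, 178.0, 289.0, 194.0], 0.67), ([296.0, 184.0, 359.0, 236.0], 0.6)]
wheel [([407.0, 200.0, 436.0, 231.0], 0.57)]
stage [([129.0, 166.0, 191.0, 211.0], 0.89)]
driver [([406.0, 281.0, 428.0, 310.0], 0.67), ([277.0, 185.0, 359.0, 235.0], 0.42)]
loupe [([398.0, 146.0, 412.0, 161.0], 0.63)]
[0.23166412 0.4988025  0.2312385 ] [-1.79994673e+02 -6.59975465e-04  1.55086777e+02] [-0.14601995  0.19032843  0.0612427 ] 1.1 1.0008287792020119
```

View pics/scene1.png

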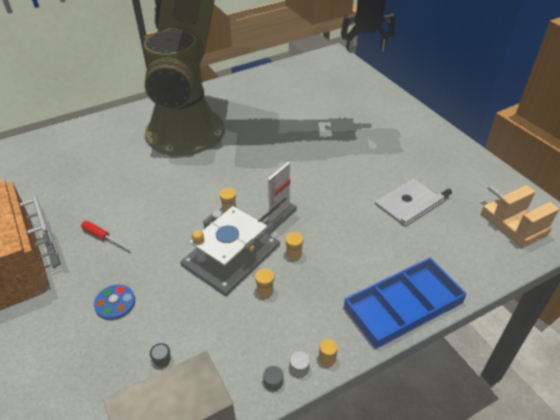

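View pics/top1.png

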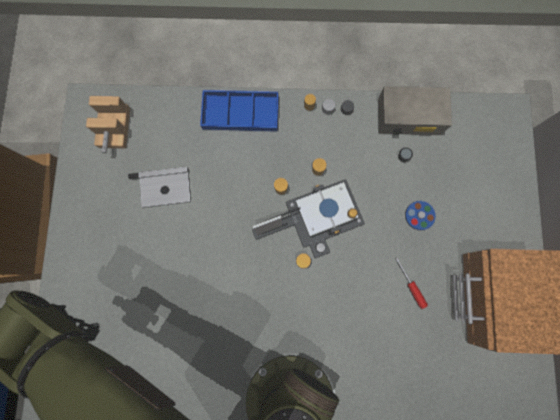

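The rig is centred around top (325,210). The brass pad is at top (352,213) and scene (198,236). The red mark is at scene (282,188), and three cans stand around the rig. Next I'll zoom both views.

Run:
```python
from h import *
c=cam('scene'); t=cam('top')
a=cv2.resize(c['color'][150:300,175:310],None,fx=4,fy=4,interpolation=cv2.INTER_CUBIC)[:, :400+140]
b=cv2.resize(t['color'][140:275,245:370],None,fx=4,fy=4,interpolation=cv2.INTER_CUBIC)
cv2.imwrite('pics/za.png',a[:,:,::-1]);cv2.imwrite('pics/zb.png',b[:,:,::-1])
p=onz(t,(352,213),.103);q=onz(c,(198,236),.103);print(p,q)
m=onz(t,(327.5,208),.079); print(m)
```

```text
[ 0.52414213 -0.16240814  0.103     ] [ 0.53564644 -0.16467525  0.103     ]
[ 0.54123829 -0.09610166  0.079     ]
```

View pics/za.png

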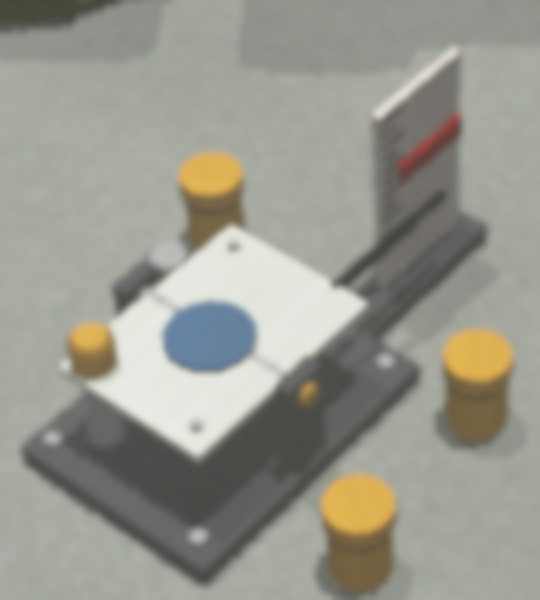

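View pics/zb.png

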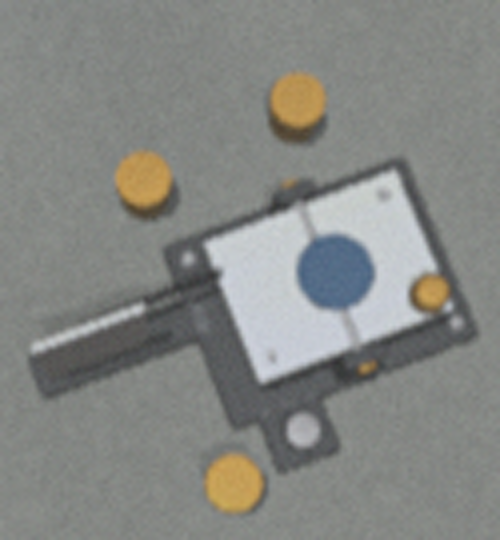

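The crops show the pad, the plate corners, the pointer's tip at za (443,197) and the red bar from (400,170) to (461,124), all clearly. I'll fit the rig pose from the corners in both views, and measure the mark height from its red pixels.

```bash
cat >> h.py <<'E'
def rigT(p,P):
    P=np.atleast_2d(P);c,s=np.cos(p[2]),np.sin(p[2])
    return np.c_[p[0]+c*P[:,0]-s*P[:,1],p[1]+s*P[:,0]+c*P[:,1],P[:,2]]
def redc(c,box):
    l,t,r,b=box;im=c['color'][t:b,l:r].astype(float)
    w=np.clip(im[:,:,0]-im[:,:,1:].max(2)-25,0,None)
    w=w*(im[:,:,2]>im[:,:,1]*.8)
    y,x=np.mgrid[t:b,l:r]; return (w*x).sum()/w.sum(),(w*y).sum()/w.sum(),w.sum()
E
python3 - <<'E'
from h import *
from scipy.optimize import least_squares
c=cam('scene'); t=cam('top')
f=lambda uv,o:(np.array(uv,float)+.5)/4-.5+o
S=f([(235,226),(367,302),(202,460),(91,334)],(175,150))
T=f([(263,383),(204,242),(399,170),(431,290)],(245,140))
P=np.array([(-55,75,79),(55,75,79),(55,-75,79),(-40,-60,103.)])/1e3
def res(p):
    W=rigT(p,P); return np.r_[(proj(c,W)-S).ravel(),(proj(t,W)-T).ravel()]
r=least_squares(res,[.54,-.1,.35]);p=r.x
print(p,np.degrees(p[2]),np.round(r.fun.reshape(-1,2),2).tolist())
for n,sel in(('scene',0),('top',1)):
    q=least_squares(lambda p:res(p).reshape(2,-1)[sel],p).x;print(n,q,'pad',rigT(q,P[3]))
u=redc(c,(268,170,300,205));print('red',u)
# mark on plane x=20 rig
o,d=ray(c,u[:2]);n=np.array([np.cos(p[2]),np.sin(p[2]),0]);O=rigT(p,[.02,0,0])[0]
X=o+d*(n@(O-o))/(n@d);print('mark',X,'rig y',(X-O)@[-n[1],n[0],0])
tip=f((443,197),(175,150));O=rigT(p,[.03,0,0])[0];o,d=ray(c,tip);X=o+d*(n@(O-o))/(n@d);print('tip',X,(X-O)@[-n[1],n[0],0], proj(c,rigT(p,[.03,.18,.075])),tip)
print('pad',rigT(p,P[3]))
# can / obst
for uv in [(298,98),(145,180),(234,483)]: print('can',onz(t,f(uv,(245,140)),.058))
s=env.get_state();print(s['eef_pos'],s['joint_pos'])
E
```

```text
[ 0.5411102  -0.09323693  0.39609915] 22.694809786435016 [[-1.1, -0.43], [0.45, 0.21], [-1.09, -0.47], [-0.52, 0.44], [-1.04, -0.19], [-0.46, -0.35], [-1.12, -0.61], [0.2, -0.24]]
scene [ 0.54190296 -0.09215515  0.39739674] pad [[ 0.52824125 -0.16296022  0.103     ]]
top [ 0.54014163 -0.0949537   0.39354221] pad [[ 0.5262071  -0.16570558  0.103     ]]
red (np.float64(282.02180376610505), np.float64(185.3354806739346), np.float64(2018.0))
mark [0.49053512 0.07953479 0.113336  ] rig y 0.17890753755025143
tip [0.4995908  0.08379963 0.0728742 ] 0.1793482767681295 [[285.53197143 198.11728033]] [285.375 198.875]
pad [[ 0.52735663 -0.16402421  0.103     ]]
can [ 0.67791196 -0.07219315  0.058     ]
can [0.6120083  0.04005661 0.058     ]
can [ 0.39130334 -0.02983485  0.058     ]
[0.2316743  0.49881954 0.23127602] [ 6.12711115e+01  1.71835092e+01  8.71468432e+01  2.25570673e-03
  7.56698097e+01 -3.81700059e+00]
```

Fit result: pad at about (0.527,-0.164,0.103) and mark height about 0.113–0.115, so the pointer tip has to rise about 40 mm. I'll shut the gripper and travel over at a height that clears everything.

```bash
python3 -m inch '[[[0,0,0],[-0.034,-0.030,0],1],[[0,0,0],[-0.034,-0.030,0],1],[[0,0,0],[-0.034,-0.030,0],1],[[0,0,0],[-0.034,-0.030,0],1],[[0,0,0],[-0.034,-0.030,0],1],[[0,0,0],[-0.034,-0.030,0],1],[[0,0,0],[-0.034,-0.030,0],1],[[0,0,0],[-0.034,-0.030,0],1]]' 40
python3 -m inch '[[[0,0,0],[-0.034,-0.030,0],1],[[0,0,0],[-0.034,-0.030,0],1],[[0,0,0],[-0.034,-0.030,0],1],[[0,0,0],[-0.034,-0.030,0],1],[[0,0,0],[-0.034,-0.030,0],1],[[0,0,0],[-0.034,-0.030,0],1],[[0,0,0],[-0.034,-0.030,0],1],[[0,0,0],[0,0,0],1]]'
cat > st.py <<'E'
from h import *
import sys
from scipy.spatial.transform import Rotation as R
s=env.get_state();M=R.from_euler('xyz',s['eef_rot'],degrees=True).as_matrix()
tgt=np.array(eval(sys.argv[1]));print(s['t'],s['eef_pos'],s['eef_rot'],s['gripper_width'],s['wrist_force']);print('tool shift to target',np.round(M.T@(tgt-s['eef_pos']),4))
E
python3 st.py '[.527,-.164,.13]'
```

```text
t: 2.1
eef_pos: [0.3776, 0.1649, 0.2316]
eef_rot: [180.0, 0.0, 155.1]
wrist_force: [1.8, 1.1, 0.5]
gripper_width: 0.0
t: 2.9
eef_pos: [0.5056, -0.1281, 0.2307]
eef_rot: [-180.0, -0.0, 154.9]
wrist_force: [0.4, -0.4, 0.6]
gripper_width: 0.004
2.9 [ 0.50556157 -0.12806602  0.23071331] [-1.79968217e+02 -8.92255153e-03  1.54863762e+02] 0.003812215725430138 [ 0.35043512 -0.36159641  0.57952827]
tool shift to target [-0.0347 -0.0234  0.1007]
```

```bash
python3 -m inch '[[[0,0,0],[-0.018,-0.0125,0.03],1],[[0,0,0],[-0.018,-0.0125,0.03],1],[[0,0,0],[0,0,0.03],1],[[0,0,0],[0,0,0],1],[[0,0,0],[0,0,0],1]]'
python3 - <<'E'
from h import *
c=cam('scene');t=cam('top')
a=cv2.resize(c['color'][150:280,175:310],(540,520),interpolation=cv2.INTER_CUBIC)
cv2.imwrite('pics/s2.png',a[:,:,::-1])
print(redc(c,(268,170,300,205)))
s=env.get_state();print(s['eef_pos'],proj(c,s['eef_pos']),s['wrist_force'])
E
```

```text
t: 3.4
eef_pos: [0.5269, -0.1615, 0.1421]
eef_rot: [180.0, -0.0, 155.1]
wrist_force: [-0.1, -0.2, 1.0]
gripper_width: 0.004
(np.float64(281.9825403753819), np.float64(185.42034046268006), np.float64(2291.0))
[ 0.52745365 -0.16175132  0.1433151 ] [[195.60955371 220.89032697]] [ 0.21841077 -0.38802536  0.29779641]
```

View pics/s2.png

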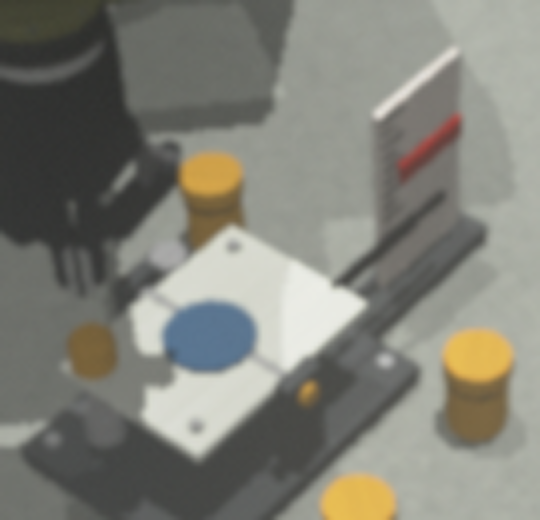

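The shut fingers are straight above the brass pad, and nothing else is near. I'll descend to just above it.

```bash
python3 -m inch '[[[0,0,0],[-0.0013,-0.0027,0.018],1],[[0,0,0],[0,0,0.012],1],[[0,0,0],[0,0,0.005],1],[[0,0,0],[0,0,0],1],[[0,0,0],[0,0,0],1]]'; python3 st.py '[.528,-.166,.103]'
python3 -m inch '[[[0,0,0],[0,0,0.002],1],[[0,0,0],[0,0,0.0],1]]'
python3 -m inch '[[[0,0,0],[0,0,0.002],1],[[0,0,0],[0,0,0.0],1]]'
```

```text
t: 4.0
eef_pos: [0.5271, -0.165, 0.107]
eef_rot: [180.0, 0.0, 155.1]
wrist_force: [0.3, 0.3, -0.6]
gripper_width: -0.001
4.0 [ 0.52711998 -0.16495486  0.10695315] [1.79995437e+02 4.44355194e-02 1.55093090e+02] -0.0012680191180659936 [ 0.27788071  0.26827256 -0.59438922]
tool shift to target [-0.0012 -0.0006  0.004 ]
t: 4.2
eef_pos: [0.5269, -0.165, 0.1044]
eef_rot: [180.0, 0.0, 155.1]
wrist_force: [0.2, 0.2, 1.1]
gripper_width: -0.001
t: 4.4
eef_pos: [0.5271, -0.1651, 0.1025]
eef_rot: [-180.0, 0.0, 155.1]
wrist_force: [-0.3, -0.4, 3.7]
gripper_width: 0.002
```

Contact is at z≈0.103 with about 3.7 N. I'll press most of the way, following the pad's slight outward motion, and then measure.

```bash
python3 -m inch '[[[0,0,0],[-0.0005,-0.0005,0.0025],1],[[0,0,0],[-0.0005,-0.0005,0.0025],1],[[0,0,0],[-0.0005,-0.0005,0.0025],1],[[0,0,0],[-0.0005,-0.0005,0.002],1],[[0,0,0],[0,0,0],1],[[0,0,0],[0,0,0],1]]'
cat > look.py <<'E'
from h import *
import sys
p=[0.5411102,-0.09323693,0.39609915]
c=cam('scene')
for th in [0,.15,.17,.19,.21,.22,.23,.24]:
    print(th,np.round(180*np.sin(th)+75,1),np.round(proj(c,rigT(p,[.03,.18*np.cos(th),.075+.18*np.sin(th)]))[0],2))
print('red',redc(c,(268,165,300,205)))
x=c['color'][165:215,255:300]
a=cv2.resize(x,None,fx=12,fy=12,interpolation=cv2.INTER_CUBIC)
cv2.imwrite('pics/'+sys.argv[1],a[:,:,::-1])
E
python3 look.py p1.png
```

```text
t: 5.0
eef_pos: [0.5284, -0.1682, 0.0933]
eef_rot: [-180.0, 0.1, 155.1]
wrist_force: [1.7, -2.2, 7.3]
gripper_width: -0.003
0 75.0 [285.53 198.12]
0.15 101.9 [285.01 190.63]
0.17 105.5 [284.87 189.69]
0.19 109.0 [284.7  188.76]
0.21 112.5 [284.52 187.85]
0.22 114.3 [284.42 187.4 ]
0.23 116.0 [284.32 186.96]
0.24 117.8 [284.21 186.52]
red (np.float64(281.971615720524), np.float64(185.42707423580785), np.float64(2290.0))
```

View pics/p1.png

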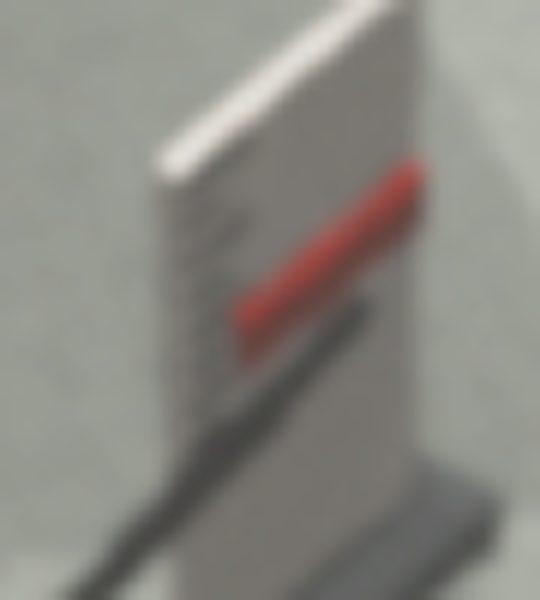

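The pointer tip is at about scene (284.9,189.9), just under the red bar, whose middle looks to be near (282,186.4). That is about 1 px lower than the centroid, so I'll check the red pixels numerically and fit the bar.

```bash
cat > fit.py <<'E'
from h import *
from scipy.optimize import least_squares
p=[0.5411102,-0.09323693,0.39609915]
c=cam('scene'); im=c['color'].astype(float)
w=im[...,0]-im[...,1:].max(2)
print(w[176:200,270:296].astype(int))
w=np.clip(w[174:200,268:298]-12,0,None)/60
def ren(q):  # y,z of mark centre, amplitude: supersampled polygon
    P=[(.02,q[0]+a*.03,q[1]+b*.0075) for a,b in((-1,-1),(1,-1),(1,1),(-1,1))]
    uv=proj(c,rigT(p,P)); m=np.zeros((26*16,30*16),np.uint8)
    cv2.fillPoly(m,[np.round((uv-[268,174]+.5)*16-.5).astype(int)],255)
    m=cv2.resize(m.astype(float)/255,(30,26),interpolation=cv2.INTER_AREA)
    return cv2.GaussianBlur(m,(0,0),.6)
best=min(((((q:=(y,z)),np.sum((w-(r:=ren(q))*(r*w).sum()/(r*r).sum())**2)) for y in np.arange(.165,.196,.002) for z in np.arange(.1,.13,.001))),key=lambda k:k[1])
print(best)
E
python3 fit.py
```

```text
[[ 3  3  4  4  4  2  3  4  3  4  4  2  3  3  3  4  4  4  4  1 -2 -4 -3 -3
  -3 -5]
 [ 4  3  4  3  3  3  3  3  4  4  3  4  3  4  3  3  4  5 10  9  3 -3 -3 -3
  -3 -4]
 [ 4  5  2  2  2  2  3  4  3  4  3  3  3  3  4  4  6 16 34 38 17  2 -3 -3
  -3 -3]
 [ 5  3  2  3  3  3  4  4  3  3  4  3  3  3  3  6 18 42 69 63 26  2 -3 -3
  -3 -3]
 [ 3  1  2  3  2  3  4  4  4  4  4  4  3  4  8 20 43 68 79 57 18  1 -3 -4
  -4 -4]
 [ 2  3  3  3  3  4  4  4  3  4  4  4  4  9 22 45 66 75 64 37 12  0 -3 -3
  -4 -4]
 [ 3  2  3  2  2  3  4  4  4  4  3  4  9 24 46 65 70 61 44 26  9  0 -3 -3
  -3 -3]
 [ 3  2  2  3  3  2  4  3  3  4  5 14 29 50 65 64 54 43 33 21  8  0 -3 -3
  -3 -3]
 [ 2  3  2  2  2  3  3  4  4  6 17 39 62 71 64 51 40 32 24 12  3 -1 -3 -3
  -3 -2]
 [ 3  3  2  3  3  4  4  5  7 18 42 69 79 67 49 38 31 25 13  4  0 -3 -3 -3
  -3 -3]
 [ 3  2  2  2  2  3  4  8 20 44 70 80 67 48 36 29 23 13  6  1 -2 -3 -2 -4
  -3 -4]
 [ 4  2  2  2  3  4  9 22 45 69 78 66 46 35 27 19 12  6  3  0 -2 -3 -3 -3
  -3 -3]
 [ 3  3  2  2  4 10 24 46 66 72 64 46 35 28 18  9  5  2  2  0 -2 -3 -3 -3
  -4 -3]
 [ 3  3  2  4 14 34 5
[... 292 characters left out ...]
 -4 -3 -3
  -3 -3]
 [ 3  3  3  6 16 31 35 30 21 11  6  2  1  1  1  3  2  2  1  0 -2 -2 -2 -2
  -2 -3]
 [ 3  3  2  4 14 27 28 21 12  5  1  1  1  1  2  2  2  3  1 -1 -2 -3 -2 -2
  -2 -3]
 [ 3  3  1  3  9 19 18 10  5  1  1  2  1  2  2  2  2  2  2  0 -3 -2 -4 -3
  -3 -3]
 [ 3  2  2  3  5  9  7  4  2  1  1  1  2  2  2  2  3  3  2  0 -2 -3 -3 -4
  -3 -4]
 [ 2  2  1  1  2  3  4  1  1  1  2  2  3  2  2  2  2  3  2  0 -2 -3 -3 -3
  -3 -3]
 [ 3  1  1  3  2  2  1  0  1  1  3  2  2  3  3  3  3  3  2  0 -2 -3 -3 -3
  -4 -3]
 [ 2  2  2  1  2  1  1  0  1  3  2  4  3  3  3  2  3  3  2  0 -2 -3 -3 -3
  -3 -3]]
((np.float64(0.17900000000000002), np.float64(0.11300000000000002)), np.float64(2.019881130676371))
```

The bar is a box: its lit top face is bright and its front face is dimmer, so a flat fit is biased upward. I'll refit it as a box.

```bash
cat > fit2.py <<'E'
from h import *
from scipy.optimize import minimize
p=[0.5411102,-0.09323693,0.39609915]
c=cam('scene'); im=c['color'].astype(float)
w=np.clip((im[...,0]-im[...,1:].max(2))[172:202,266:300]-3,0,None)
def poly(P):
    uv=proj(c,rigT(p,P)); m=np.zeros((30*16,34*16),np.uint8)
    cv2.fillPoly(m,[np.round(((uv-[266,172]+.5)*16-.5)*16).astype(int)],255,shift=4)
    return cv2.resize(m.astype(float)/255,(34,30),interpolation=cv2.INTER_AREA)
def cost(q):
    y,z,t,b=q; x0,x1=.02-t/2,.02+t/2; A=y-.03;B=y+.03;l=z-.0075;h=z+.0075
    F=poly([(x1,A,l),(x1,B,l),(x1,B,h),(x1,A,h)]); T=poly([(x0,A,h),(x0,B,h),(x1,B,h),(x1,A,h)]); E=poly([(x0,A,l),(x1,A,l),(x1,A,h),(x0,A,h)])
    M=np.stack([cv2.GaussianBlur(k,(0,0),abs(b)+.2).ravel() for k in(F,T,E)],1)
    a,*_=np.linalg.lstsq(M,w.ravel(),rcond=None); cost.a=a
    return np.sum((M@a-w.ravel())**2)
for t in (.004,.006,.008,.012):
    r=minimize(lambda q:cost([q[0],q[1],t,q[2]]),[.179,.112,.7],method='Nelder-Mead',options=dict(initial_simplex=[[.179,.112,.7],[.175,.112,.7],[.179,.116,.7],[.179,.112,1.]]));print(t,r.x,r.fun,cost.a)
E
python3 fit2.py
python3 - <<'E'
from h import *
c=cam('scene');im=c['color'].astype(int).sum(2)//3
print('cols 276..290 rows 180..200');print(im[183:200,274:292])
E
```

```text
0.004 [0.17658073 0.11642715 0.98427594] 7227.008293619445 [ 80.50320416 -28.57158008   8.41933746]
0.006 [0.17527953 0.11762505 0.94992449] 7488.3932818041285 [ 78.01160592 -13.16429902   4.58456914]
0.008 [0.17385567 0.11881077 0.90412832] 7792.227353063506 [75.3240221  -6.89861127  1.38810768]
0.012 [0.18006733 0.10569946 0.62937293] 11975.845746801311 [ 4.50857123 61.29813759 15.81370784]
cols 276..290 rows 180..200
[[102 104 113 118 118 118 118 117 116 109 100  90  84  79  80  95 124 147]
 [101 109 116 119 117 117 115 114 110 101  90  82  78  79  87 109 134 149]
 [108 115 118 118 117 115 111 106  99  90  81  79  82  88 101 122 141 150]
 [113 116 118 117 114 109 103  97  88  80  79  83  93 102 111 128 145 151]
 [111 114 116 114 110 102  95  87  80  79  85  96 106 112 117 130 145 151]
 [105 107 109 107 101  93  87  80  78  82  93 104 113 114 118 131 146 153]
 [101 101 101  98  91  84  79  78  81  85  92 101 109 115 118 131 147 153]
 [ 97  98  95  88  82  78  77  81  84  83  82  88 103 114 119 131 145 152]
 [ 95  92  88  80  77  80  85  87  83  79  75  86 102 113 120 130 144 150]
 [ 92  83  79  78  82  89  95  90  79  75  81  95 107 114 119 130 142 148]
 [ 92  81  78  82  93  98  94  84  75  81  94 106 113 115 119 130 143 149]
 [ 93  83  84  93  98  95  84  76  81  94 106 113 114 116 119 130 144 150]
 [ 95  90  94  98  94  83  75  79  92 106 111 114 114 116 119 130 143 149]
 [ 98 100  99  93  83  75  78  91 104 112 114 114 115 115 119 129 142 149]
 [103 102  94  80  74  77  90 104 111 113 114 115 114 115 119 128 141 148]
 [102  93  80  72  75  89 103 111 113 114 114 114 114 115 119 128 141 148]
 [ 90  80  72  70  82  99 111 113 113 113 114 113 114 116 120 129 141 149]]
```

```bash
cat > fit3.py <<'E'
from h import *
from scipy.optimize import least_squares
p=[0.5411102,-0.09323693,0.39609915]
c=cam('scene'); im=c['color'].astype(float)
w=np.clip((im[...,0]-im[...,1:].max(2))[172:202,266:300]-3,0,None)
def poly(P):
    uv=proj(c,rigT(p,P)); m=np.zeros((30*16,34*16),np.uint8)
    cv2.fillPoly(m,[np.round(((uv-[266,172]+.5)*16-.5)*16).astype(int)],255,shift=4)
    return cv2.resize(m.astype(float)/255,(34,30),interpolation=cv2.INTER_AREA)
def f(q,x0=None):
    y,z,t,b,F0,T0,E0,xb=q; y,z,t,xb=y/1e3,z/1e3,t/1e3,xb/1e3
    x0=xb;x1=xb+t; A=y-.03;B=y+.03;l=z-.0075;h=z+.0075
    F=poly([(x1,A,l),(x1,B,l),(x1,B,h),(x1,A,h)]); T=poly([(x0,A,h),(x0,B,h),(x1,B,h),(x1,A,h)]); E=poly([(x0,A,l),(x1,A,l),(x1,A,h),(x0,A,h)])
    return (cv2.GaussianBlur(F*F0+T*T0+E*E0,(0,0),abs(b)+.2)-w).ravel()
for z in(108,112,116):
  for t in(4,8,12):
    r=least_squares(f,[178,z,t,.7,35,80,35,20-t/2],diff_step=2e-3,bounds=([165,95,1,0,15,40,0,10],[190,130,25,1.5,60,200,90,22]));print(z,t,np.round(r.x,2),r.cost)
E
python3 fit3.py
```

```text
108 4 [178.46 108.42   3.88   0.55  34.01  97.4   21.42  17.93] 1913.2556712212995
108 8 [177.72 108.25   7.89   0.53  19.98  72.87  14.51  16.79] 2738.2985991479627
108 12 [179.92 105.91  10.36   0.53  15.02  63.99  13.37  14.52] 4914.341411314234
112 4 [176.89 108.89   3.84   0.68  31.58 119.     0.18  18.59] 1244.5881149050874
112 8 [178.75 108.1    7.4    0.57  24.35  77.67  18.96  16.68] 2943.7125367262097
112 12 [179.13 106.69   9.45   0.53  15.    67.44  15.32  15.24] 3618.798636376012
116 4 [176.35 110.22   4.24   0.6   33.65  94.69   9.81  19.02] 1678.481079640171
116 8 [178.   107.98   8.07   0.57  16.73  73.93  15.86  16.69] 2669.2061454777454
116 12 [179.18 106.32  10.33   0.58  15.    66.04  10.78  14.79] 4880.229815390051
```

The box fit is consistent: the bar is 4 mm thick at x≈18–22, with its centre at z≈0.109 (±1.5 mm). The tip is now at about 0.103, so the fingertip needs about 2 mm more.

```bash
python3 -m inch '[[[0,0,0],[-0.0003,-0.0003,0.001],1],[[0,0,0],[-0.0003,-0.0003,0.001],1],[[0,0,0],[0,0,0],1],[[0,0,0],[0,0,0],1]]'; python3 look.py p2.png | grep -E '0.17|0.19|0.21'; python3 fit3.py | sed -n '1p;4p;7p'; python3 st.py '[.528,-.168,.0912]'
```

```text
t: 5.65
eef_pos: [0.5286, -0.1688, 0.0913]
eef_rot: [180.0, 0.1, 155.1]
wrist_force: [1.4, -3.0, 7.3]
gripper_width: -0.0
0.17 105.5 [284.87 189.69]
0.19 109.0 [284.7  188.76]
0.21 112.5 [284.52 187.85]
108 4 [179.2  107.9    4.16   0.6   32.76  93.98  26.15  17.46] 2552.32023605249
112 4 [178.93 107.45   3.81   0.69  28.43 122.88  16.72  17.79] 1469.1769296609132
116 4 [177.21 109.71   4.16   0.58  37.24  96.33   4.3   18.6 ] 2435.076551135583
5.75 [ 0.52859166 -0.16879503  0.09129003] [-1.79999768e+02  9.51040888e-02  1.55081773e+02] 0.0009401162744109011 [ 1.65694883 -1.2623962   6.06263707]
tool shift to target [0.0009 0.0005 0.0001]
```

View pics/p2.png

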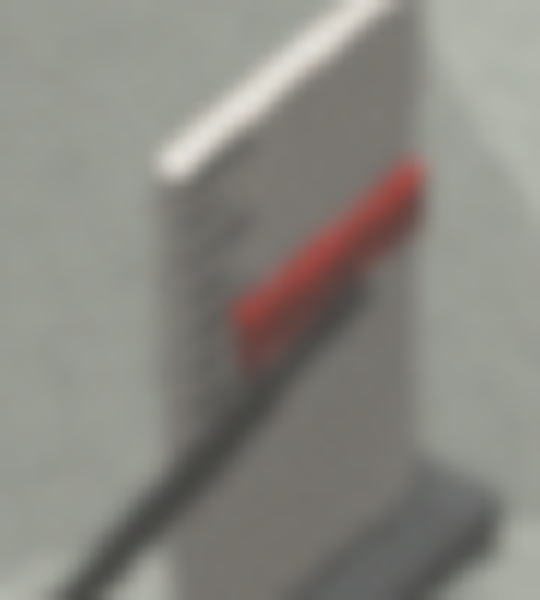

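The tip now overlaps the lower middle of the red at about (284.5,188.5). As a cross-check I'll use the board's known top (161 mm) as a local height reference, and refit the mark with its thickness and plane fixed.

```bash
cat > fit4.py <<'E'
from fit3 import *
print('----')
g=lambda v:f([v[0],v[1],4,v[2],v[3],v[4],v[5],18])
for z in(105,109,113):
    r=least_squares(g,[176,z,.7,35,80,35],diff_step=1e-3,bounds=([165,95,0,15,40,0],[190,130,1.5,60,200,90]));print(z,np.round(r.x,2),r.cost)
# board reference
G=im.mean(2)[155:215,255:300]; 
def bd(v):
    y,z,b,x0,F0,T0,B0=v; y,z,x0=y/1e3,z/1e3,x0/1e3;x1=.018;A=y-.04;B=y+.04
    S=16;m=np.full((60*S,45*S),B0,np.float32)
    def put(P,val):
        uv=proj(c,rigT(p,P));cv2.fillPoly(m,[np.round(((uv-[255,155]+.5)*S-.5)*16).astype(int)],val,shift=4)
    put([(x0,A,z-.03),(x1,A,z-.03),(x1,A,z),(x0,A,z)],F0)
    put([(x1,A,z-.03),(x1,B,z-.03),(x1,B,z),(x1,A,z)],F0);put([(x0,A,z),(x0,B,z),(x1,B,z),(x1,A,z)],T0)
    return cv2.GaussianBlur(cv2.resize(m,(45,60),interpolation=cv2.INTER_AREA),(0,0),abs(b)+.2)
# weight: only pixels near/above top edge
uv=proj(c,rigT(p,[(.018,.135,.161),(.018,.215,.161)]));print(uv)
yy,xx=np.mgrid[155:215,255:300];k=(uv[1,1]-uv[0,1])/(uv[1,0]-uv[0,0])
W=(np.abs(yy-(uv[0,1]+k*(xx-uv[0,0])))<5)&(xx>267)&(xx<288)
r=least_squares(lambda v:((bd(v)-G)*W).ravel(),[176,161,.7,14,115,220,150],diff_step=1e-3,bounds=([165,150,0,0,50,150,100],[190,172,1.5,17,150,300,200]));print(np.round(r.x,2),r.cost)
E
python3 fit4.py | sed -n '/----/,$p'
```

```text
----
105 [178.47 107.78   0.69  27.78 119.3   10.74] 1526.8205320139375
109 [178.36 108.79   0.61  35.24 103.65  26.64] 2345.4289683709944
113 [178.2  107.98   0.68  29.43 116.29   9.53] 1526.373166460406
[[269.76602697 179.76639503]
 [290.33670731 162.59833176]]
[175.83 163.83   0.47  12.92 115.44 224.38 155.53] 18358.484223709645
```

```bash
cat > joint.py <<'E'
from h import *
from scipy.optimize import least_squares
p=[0.5411102,-0.09323693,0.39609915]
U0,V0,NW,NH,S=262,168,34,46,16
def run(c):
    I=c['color'].astype(float)[V0:V0+NH,U0:U0+NW]; I=np.stack([I[...,0],I[...,1]],2)
    uv=proj(c,rigT(p,[(.018,.139,.155),(.018,.208,.155),(.018,.208,.08),(.018,.139,.08)]))
    W=np.zeros((NH,NW),np.uint8);cv2.fillPoly(W,[np.round(uv-[U0,V0]).astype(int)],1)
    def ren(v):
        y,zm,tip,ht,hr,b=v[:6]; Bd,F,T,D=v[6:8],v[8:10],v[10:12],v[12:14]
        th=np.arcsin((tip-75)/180);y,zm=y/1e3,zm/1e3; out=[]
        ms=[]
        def mask(polys):
            m=np.zeros((NH*S,NW*S),np.uint8)
            for P in polys:
                h=cv2.convexHull(proj(c,rigT(p,P)).astype(np.float32))[:,0]
                cv2.fillPoly(m,[np.round(((h-[U0,V0]+.5)*S-.5)*16).astype(int)],1,shift=4)
            return m.astype(bool)
        A,B,l,h=y-.03,y+.03,zm-.0075,zm+.0075
        mt=mask([[(.018,A,h),(.018,B,h),(.022,B,h),(.022,A,h)]])
        mf=mask([[(.022,A,l),(.022,B,l),(.022,B,h),(.022,A,h)],[(.018,A,l),(.018,A,h),(.022,A,h),(.022,A,l)]])
        C,s=np.cos(th),np.sin(th);P=[]
        for r,hh in((.07,hr/2e3),(.18,ht/2e3)):
            for sg in(-1,1):
                for x in(.0275,.0325): P.append((x,r*C-sg*hh*s,.075+r*s+sg*hh*C))
        mp=mask([P])
        for k in(0,1):
            m=np.full((NH*S,NW*S),Bd[k],np.float32);m[mt]=T[k];m[mf]=F[k];m[mp]=D[k]
            out.append(cv2.GaussianBlur(cv2.resize(m,(NW,NH),interpolation=cv2.INTER_AREA),(0,0),abs(b)+.2))
        return np.stack(out,2)
    best=None
    for zm,tip in((105,107),(109,109),(112,112)):
        r=least_squares(lambda v:((ren(v)-I)*W[...,None]).ravel(),[177,zm,tip,5,8,.6,115,115,95,55,160,70,70,70],diff_step=1e-3,bounds=([165,95,70,1,3,0]+[20]*8,[190,130,135,10,12,1.5]+[250]*8),loss='soft_l1',f_scale=5)
        print(np.round(r.x,1),round(r.cost))
if __name__=='__main__': run(cam('scene'))
E
python3 joint.py
```

```text
[178.5 107.2 115.6   5.    8.    1.2 119.2 117.7 100.2  70.9 206.8  46.
  61.3  57.3] 13150
[177.9 108.4 111.    5.    8.1   0.7 120.8 117.5 104.4  65.7 163.   72.6
  70.6  70.4] 11511
[177.4 108.4 111.4   5.    8.    0.8 119.9 117.7 103.6  67.4 186.   66.9
  68.9  68.2] 10305
```

```bash
cat > joint2.py <<'E'
import joint,re
src=open('joint.py').read().split("    best=None")[0]+'''
    from scipy.optimize import minimize
    sc=np.array([3,3,3,2,2,.3]+[15]*8);
    def solve(v,lv):  # given geometry, levels by linear lstsq through unit renders
        pass
    for tip0 in (106,111):
        v0=np.array([178,108,tip0,5,8,.7,119,117,103,66,170,70,69,68.])
        fn=lambda q:np.minimum(np.abs((ren(v0+q*sc)-I)*W[...,None]),25).__pow__(2).sum()
        r=minimize(fn,np.zeros(14),method='Powell',options=dict(maxiter=12,xtol=1e-2,ftol=1e-4),bounds=[(-3,3)]*14)
        print(np.round(v0+r.x*sc,1),round(r.fun/W.sum()/2,1))
    R=ren(v0+r.x*sc);d=(I-R)*W[...,None]
    J=np.hstack([np.clip(k,0,255) for k in (I[...,0],R[...,0],128+2*d[...,0])]).astype(np.uint8)
    cv2.imwrite('pics/res.png',cv2.resize(J,None,fx=7,fy=7,interpolation=cv2.INTER_NEAREST))
run(cam('scene'))
'''
exec(src.replace("if __name__","if 0 and __name__"))
E
time python3 joint2.py
```

```text
[177.5 108.1 111.6   5.5  13.8   0.8 118.9 116.8 103.4  68.8 186.8  63.4
  72.7  70.7] 38.4
[177.7 108.3 112.    5.9  13.4   0.8 118.5 116.7 104.3  67.8 187.5  66.5
  72.6  70.5] 38.4
real	0m9.183s
user	0m7.691s
sys	0m0.114s
```

View pics/res.png

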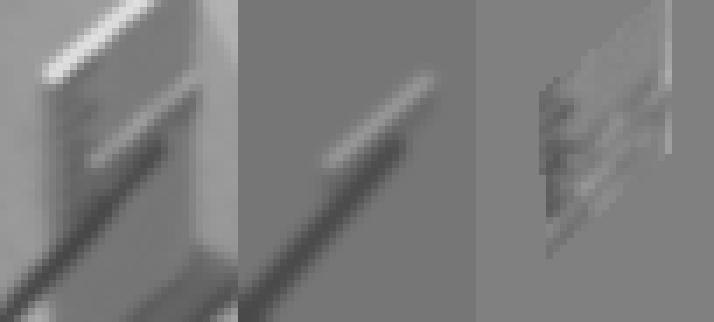

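The model matches well and says the tip is 2–3.5 mm above the mark's middle, though still inside the red. I'll calibrate that estimate with the stored rest picture, where the tip is known to be at 75 mm.

```bash
sed -e "s/for tip0 in (106,111)/for tip0 in (73,77)/; s/^run(cam('scene'))/c=cam('scene');c['color']=cv2.imread('pics\/scene1.png')[:,:,::-1].copy();run(c)/; s/(.018,.208,.08),(.018,.139,.08)/(.018,.208,.05),(.018,.139,.05)/; s/pics.res.png/pics\/res0.png/" joint2.py > j0.py
sed -i 's/^exec(src/src=src.replace(".208,.08),(.018,.139,.08)",".208,.05),(.018,.139,.05)");exec(src/' j0.py; python3 j0.py
```

```text
[177.2 108.3  76.2   2.1  13.3   0.7 112.9 110.8  98.2  66.8 178.   64.9
  67.   66.7] 33.2
[177.1 108.3  76.2   1.8  13.5   0.7 112.9 110.7  98.1  67.  177.4  64.3
  66.8  66.1] 33.2
```

At rest the fit reads 76.2 mm (true 75), so the bias is about +1.2 mm. The mark is therefore at about 107 mm and the tip at about 109.5–110.5. I'll ease up 0.9 mm, then hold.

```bash
python3 -m inch '[[[0,0,0],[0,0,-0.0009],1],[[0,0,0],[0,0,0],1],[[0,0,0],[0,0,0],1]]'; python3 joint2.py; python3 st.py '[.528,-.168,.0922]'
```

```text
t: 6.25
eef_pos: [0.5285, -0.1686, 0.0921]
eef_rot: [180.0, 0.1, 155.1]
wrist_force: [-0.3, -0.6, 5.9]
gripper_width: 0.003
[177.3 108.3 108.3   3.   13.5   0.7 118.8 116.7 102.9  68.5 188.4  65.1
  69.3  69.5] 37.7
[177.1 108.6 108.5   3.1  13.2   0.7 118.6 116.6 104.7  67.7 185.9  68.9
  68.9  69.9] 38.0
6.3 [ 0.52851049 -0.16866222  0.09212823] [1.79994094e+02 7.55121007e-02 1.55085522e+02] 0.001463059058838208 [ 0.47397115 -0.13378363  7.03499669]
tool shift to target [ 0.0007  0.0004 -0.0001]
```

The tip and mark fits now agree (108.4 against 108.4). I'll hold 1.6 s, check, then release upward.

```bash
for i in 1 2; do python3 -m inch '[[[0,0,0],[0,0,0],1],[[0,0,0],[0,0,0],1],[[0,0,0],[0,0,0],1],[[0,0,0],[0,0,0],1],[[0,0,0],[0,0,0],1],[[0,0,0],[0,0,0],1],[[0,0,0],[0,0,0],1],[[0,0,0],[0,0,0],1]]'; done; python3 joint2.py
python3 -m inch '[[[0,0,0],[0.0005,0.0005,-0.004],1],[[0,0,0],[0.0005,0.0005,-0.004],1],[[0,0,0],[0,0,-0.004],1],[[0,0,0],[0,0,-0.008],1],[[0,0,0],[0,0,-0.02],1],[[0,0,0],[0,0,-0.03],1],[[0,0,0],[0,0,-0.03],1],[[0,0,0],[0,0,-0.03],1]]'
python3 -m inch '[[[0,0,0],[0,0,-0.02],1],[[0,0,0],[0,0,0],1],[[0,0,0],[0,0,0],1],[[0,0,0],[0,0,0],1]]'
python3 - <<'E'
from h import *
c=cam('scene');t=cam('top')
a=cv2.resize(c['color'][150:300,175:310],(540,600),interpolation=cv2.INTER_CUBIC);cv2.imwrite('pics/end.png',a[:,:,::-1])
o=cv2.imread('pics/scene1.png')[:,:,::-1].astype(int);d=np.abs(o-c['color']).sum(2)
print('diff by region',{k:int(np.median(d[b[1]:b[3],b[0]:b[2]])) for k,b in dict(can=(288,234,304,262),can2=(222,188,237,215),can3=(257,270,273,299),mark=(274,178,291,197)).items()})
s=env.get_state();print(s['t'],s['eef_pos'],s['wrist_force'])
E
```

```text
t: 7.1
eef_pos: [0.5285, -0.1686, 0.0921]
eef_rot: [180.0, 0.1, 155.1]
wrist_force: [1.7, 0.0, 6.4]
gripper_width: 0.004
t: 7.9
eef_pos: [0.5285, -0.1686, 0.0921]
eef_rot: [180.0, 0.1, 155.1]
wrist_force: [1.1, -0.2, 6.5]
gripper_width: 0.001
[177.3 108.2 108.5   2.   13.7   0.8 118.6 116.7 101.8  68.2 188.4  65.4
  67.1  67.9] 37.9
[177.4 108.4 108.6   3.1  12.9   0.7 118.7 116.6 103.2  68.2 189.2  66.2
  68.7  68.7] 38.2
t: 8.75
eef_pos: [0.5273, -0.1671, 0.2232]
eef_rot: [-180.0, -0.0, 155.1]
wrist_force: [0.8, -0.4, -0.3]
gripper_width: 0.0
t: 9.15
eef_pos: [0.5272, -0.1669, 0.2405]
eef_rot: [-180.0, -0.1, 155.1]
wrist_force: [-1.0, -0.6, 0.4]
gripper_width: -0.002
diff by region {'can': 15, 'can2': 39, 'can3': 13, 'mark': 13}
9.25 [ 0.52728845 -0.16699036  0.24059577] [ 0.69519905  1.2640769  -0.12093412]
```

View pics/end.png

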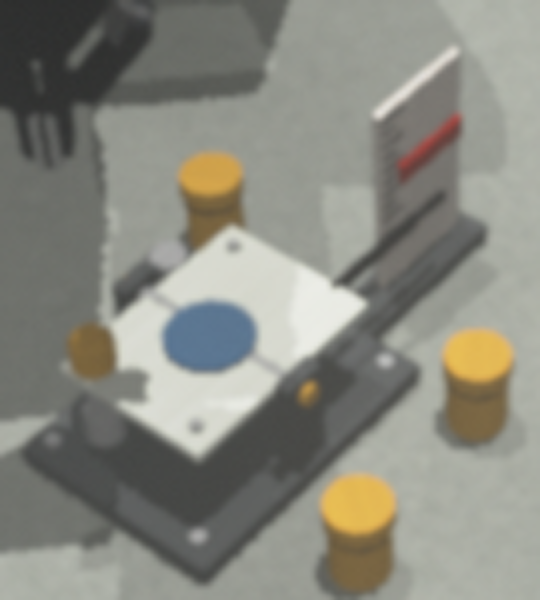

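The plate is back level, with the pointer tip at its rest place (443,197). The mark and cans haven't moved, and the gripper is about 14 cm above the pad and clear of everything. I'm handing in now.

```bash
python3 -c "
from bench import env
print(env.sign_off())"
```

```text
the job is handed in; nothing more can be done
None
```

I pressed the brass pad with the shut fingertips until the pointer tip was level with the middle of the red mark. I held it there about 2 s (including a re-check), released, and handed in at about 9.3 s of the 38 s allowed.

- **Level:** just before and just after the hold, the image fit put the tip within about 0.3 mm of the mark's middle. I estimate the real uncertainty at 1–2 mm.
- **First press:** it went about 2–3.5 mm past the middle but stayed inside the 15 mm red bar, so I eased back 0.9 mm at the fingertip before the hold.
- **Force:** the readings I took while pressing showed about 6–7 N.
- **After release:** the last scene picture shows the plate level, the pointer back at its rest position, and the mark and three cans where they were. The gripper is about 14 cm above the pad, with near-zero wrist force. I did not re-measure the wheel, stage plate, screwdriver and loupe; the arm never came near them.
- **Disagreements:**
  - My first flat-bar estimate of the mark height (113 mm) was too high. Modelling the bar as a 4 mm thick box gave about 108 mm in the camera frame.
  - Checks of the camera's height bias against known heights also differed: +1.2 mm at the resting tip and +2.8 mm at the board top. I therefore judged the level by tip and mark together in the same picture.

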